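Raise the loading gate and push the tip box home

ROBOT

A 7-joint arm with a two-finger parallel gripper is mounted at the origin on a cart in front of the work surface, level with it; the furniture and walls round the work are solid. World frame = base frame: x ahead of the robot, y to its left, z up, the work surface at z = 0. Lengths are in m, angles in rad, forces in N, time in s.
With the tool pointing down it reaches from about 0.4 to 0.85 m from the base axis. Payload 10.4 kg.
Tool frame: the origin (TCP) lies at the very end of the fingers, on their centre line; the grasp point (between the pads) lies 19 mm behind it (r.pinch_z is the distance from the TCP to the grasp point, in m); z points along the fingers, y is the line along which they close (so a half turn about z gives the same grasp; the last joint's range is limited). The gripper opens to 87 mm and grips with 3 to 60 N. Pads are 19 mm wide; open, the fingers measure 117 mm over their backs; the gripper's body (75 mm by 190 mm) begins 51 mm behind the grasp point.
Start: joints at [1.321, 0.332, -0.065, 1.46, 0.022, 1.35, -0.088], TCP at [0.141, -0.609, 0.223] pointing down, gripper open.
Joint ranges: [-2.6, 2.6], [-0.5, 2.12], [-1.47, 1.34], [0.16, 2.42], [-1.27, 4.41], [0.06, 2.06], [-2.6, 2.6]. Speed limits (rad/s): [2.22, 2.22, 2.79, 2.79, 3.14, 3.14, 3.14].

INTERFACE

Orientations are given as a unit quaternion [x, y, z, w].
In Python, from bench import r, camera gives the robot as it stands. The module is installed in compiled form; this text tells all that it offers.
- The arm moves only by the shell command python3 -m pendant 'ROWS' [FORCE]. ROWS is JSON, a list of rows, each an object with "dp": the shift along the tool's x, y, z as a fraction of full scale, a list of three; "rotation": the turn, a rotation vector about the tool's x, y, z as a fraction of full scale, a list of three; "jaw": the opening, from 0 (shut) to 1 (fully open). A call has 1 to 8 rows; each row is the pose to reach, as a shift and turn from the pose commanded when the call began, along the tool's axes at that moment, turning the shorter way round; what a row does not reach only later rows make up. Full scale, the value 1, is 0.15 m for a shift and 2 pi rad for a turn. A row lasts 1/8 s, in which the tool goes at most 62.5 mm and 10.7 degrees, less where a joint would pass 70% of its speed; a pose out of reach is approached as far as the arm can. A call with a number of a shift or a turn outside -1 to 1 is refused whole. A call with a gripper value outside its range is refused whole. The fingers move at their own pace and stop on an object; FORCE is the grip in N (left out, the last holds). Time passes only in rows, so rows that repeat a pose let the fingers close. It gives the time, the measured TCP pose, the force, the opening and the grip force at its end, in the units of the state.
- r.read_state(): the state, without advancing time (a new reading comes with each control period).
- camera(name): name is "side" or "top"; returns a dict with "image" (480x640x3 uint8, red, green, blue), "z_map" (480x640 float32, m along the optical axis (not along the pixel's ray), 0 where there is no reading), "mtx" (3x3 intrinsics, pixels), "T" (4x4, takes a point from camera to world coordinates). Camera axes: x right, y down, z forward; pixel columns grow to the right and rows downward; lengths in m; the calibration is good to about 2 mm. A picture is of the moment at which its call begins.
- r.close_job(): hands the job in; it is judged then, once.
The state is a dict: "time": time; "joint_positions": joint angles; "joint_vel": joint speeds; "joint_torque": joint torques, N m; "ee_pos": TCP position; "eef_rot": TCP orientation; "ft_force": force on the tool from outside, world axes, zero at the start; "torque": the same for the moment, N m; "width": finger opening in m; "grip_force": force on a finger pad.
Only numpy, scipy, OpenCV 4.12 (cv2) and the standard library are available. Lean on these libraries where they do the work, as an engineer would, in place of code of your own. Each camera call takes 0.05 s, during which the arm holds its last target. There are 200 camera calls.

TASK

Push the counterweighted gate arm of the loading dock up past its balance point so that it stays raised by itself, then push the tip box along its lane, under the open gate, until it is fully home against the end stop. The box is only slid along, never lifted or tipped, and the flask, beaker and dish round the dock stay undisturbed.

Things in the scene. Friction and masses are not known exactly. Their poses are not given: they have to be found in the camera images.
- dock: fixed loading dock: white base plate 330 mm along its x, 132 mm along its y, 8 mm thick (lane floor at z = 0.008). Origin: on the worktop under the lane's middle, in the plane of the gate arm; +x runs along the lane away from the robot to the end stop, +y left to the arm's hinge, z up. Lane: 101 mm wide between rails whose tops are 32 mm high, from x = -0.17 to the end stop's face at x = 0.140
- gate_arm (a joint): angle of the gate arm about a level axis parallel to the dock's x: 0 = lowered, level across the lane; grows as the free end rises; 1.57 = upright; stop at 1.75, leaning outwards beside the lane. Balance point near 0.9: below it the arm falls shut, above it the counterweight carries it up to the stop, where it stays. Raising it takes only about 0.5 N at the free end
- gate_hinge (a point): centre of the arm's hinge axis, dock frame (0, 0.110, 0.078), in a grey fixed post of two cheeks: 46 mm along x, 34 mm along y, 98 mm high. The counterweight is a dark steel disc, 40 mm across and 28 mm thick, on a stalk 55 mm from the axis and 120 degrees from the bar: above the hinge while the arm is lowered
- gate_end (a point): free end of the gate arm, a straight aluminium bar 14 mm square with a black end cap 16 mm square, 262 mm from the hinge axis to this point. Lowered, the bar lies along the dock's -y, its axis 78 mm above the worktop; its last 65 mm stick out beyond the rest post, free beneath, and can be pushed up from below
- rest_post (a point): top of the grey fixed post that carries the lowered arm, dock frame (0, -0.076, 0.080); the post is 30 mm along x, 14 mm along y, on a foot 50 mm by 40 mm and 8 mm high
- end_stop (a point): middle of the face of the grey end stop (53 mm high) that the box must come up against: dock frame (0.140, 0, 0.030)
- tip_box: closed tip box, cream lid on a yellow body, about 0.3 kg: 116 mm long (own y axis), 89 mm wide (own x), 79 mm high; origin at the centre of its underside. It stands in the lane before the gate, its y axis about along the dock's x, and slides on the lane floor. Fully home its centre is at dock x = 0.082 and its near end 24 mm beyond the plane of the gate arm
- flask: small conical flask, 45 mm across, 62 mm high, loose bystander; origin at the centre of its base
- beaker: 100 ml beaker, 52 mm across, 69 mm high, loose bystander; origin at the centre of its base
- petri: petri dish, 60 mm across, 15 mm high, loose bystander; origin at the centre of its base
Not all that is in view belongs to the job. Of the things that look like the tip_box, the larger one is meant.

How it is judged:
On the way, in this order (a step that is already met when the one before it is completed fails the run):
1. the gate arm stands raised on its own, no finger touching it, with the box still before the gate (value of joint gate_arm above 1.6 rad and contact force between each of the arm, the fingers and dock below 0.1 N and x of tip_box in the frame of dock below 0 m), for 0.2 s.
2. the box is home against the end stop (x of tip_box in the frame of dock above 0.076 m), for 0.2 s.
At the end, for the whole second after the job is handed in: The gate arm rests raised at its stop (over 1.6 rad) by itself; the tip box stands flat in the lane within 6 mm of the end stop, at rest (value of joint gate_arm above 1.6 rad and x of tip_box in the frame of dock between 0.076 and 0.09 m and y of tip_box in the frame of dock between -0.012 and 0.012 m and z of tip_box in the frame of dock below 0.011 m and angle between tip_box's own z axis and vertical below 0.05 rad and linear speed of tip_box below 0.02 m/s); the robot touches nothing.
It fails at once if the tip box is lifted more than 8 mm off the lane floor (z of tip_box in the frame of dock above 0.016 m).
It fails at once if the tip box is tipped more than 0.2 rad (angle between tip_box's own z axis and vertical above 0.2 rad).
It fails at once if flask, beaker or petri dish is moved more than 15 mm (distance of any of flask, beaker, petri from where it was at the start of the episode above 0.015 m).
It fails at once if the flask or beaker is tipped over (angle between any of flask, beaker's own z axis and vertical above 0.3 rad).
It also fails if it takes over 58 s, if anything falls off the work surface, if the arm or the gripper's body presses on something with over 40 N, if the wrist force passes 120 N, or if a joint passes its speed limit or range.

## Working session

There is one attempt and no reset: what is moved stays moved. The work goes in short steps, Python scripts to look and compute and a shell command to move; the robot and the scene stay as the last step left them, time stands still between calls to the robot, and variables do not carry over. Pictures are saved under pics/ and viewed, at most 10 in all, crops included, and the job is handed in when it is done.

```bash
mkdir -p pics; python3 - <<'E'
from bench import r,camera
import cv2,numpy as np
for n in("side","top"):
    c=camera(n); np.savez(f"{n}0.npz",**c); cv2.imwrite(f"pics/{n}0.png",c["image"][:,:,::-1])
    print(n,c["mtx"].round(1).tolist(),c["T"].round(3).tolist())
s=r.read_state(); print(s["time"],s["ee_pos"],s["eef_rot"],s["width"])
E
```

```text
side [[482.3, 0.0, 311.8], [0.0, 482.3, 232.7], [0.0, 0.0, 1.0]] [[0.895, -0.282, 0.346, 0.286], [-0.446, -0.577, 0.684, -0.449], [0.007, -0.767, -0.642, 0.653], [0.0, 0.0, 0.0, 1.0]]
top [[520.5, 0.0, 320.1], [0.0, 520.5, 237.0], [0.0, 0.0, 1.0]] [[0.018, -0.993, 0.115, 0.46], [-0.999, -0.015, 0.031, 0.128], [-0.029, -0.115, -0.993, 1.134], [0.0, 0.0, 0.0, 1.0]]
0.1 [ 0.14046719 -0.60866185  0.22186834] [ 9.93574954e-01  1.13174314e-01 -9.89814247e-05 -6.12719934e-04] 0.08678360244668343
```

View pics/top0.png

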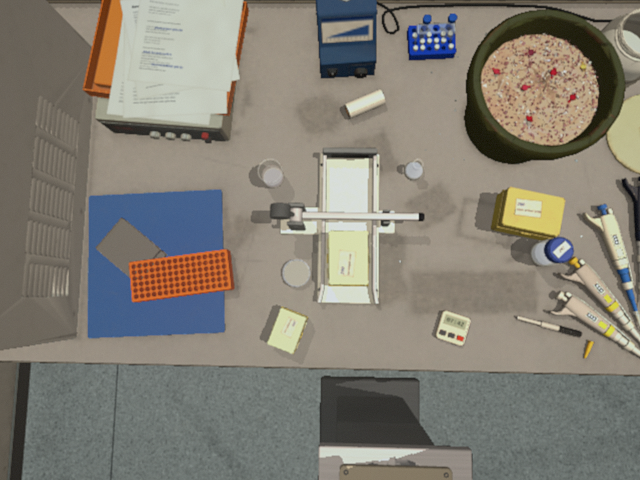

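View pics/side0.png

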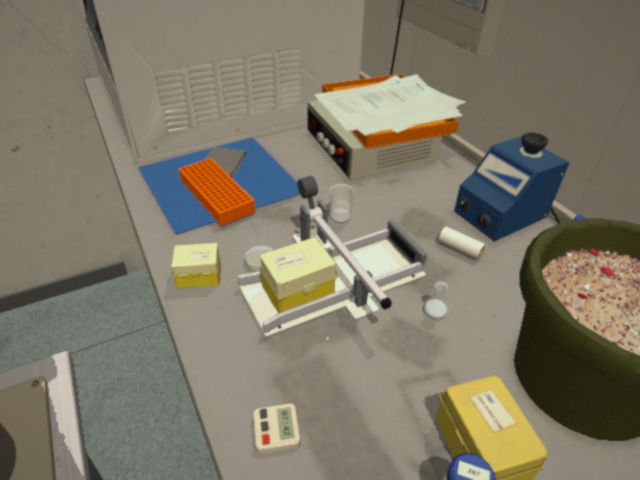

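The top view shows the dock around columns 318-380, rows 150-305. The gate bar runs along row ~216 with its black cap at (420,217). The box is at (348,258), the flask at (414,169), the beaker at (270,173) and the dish at (296,273).

```bash
cat > h.py <<'E'
import numpy as np,cv2
def cloud(c):
    v,u=np.mgrid[:480,:640]; K=c["mtx"]; z=c["z_map"]
    p=np.stack([(u-K[0,2])/K[0,0]*z,(v-K[1,2])/K[1,1]*z,z],-1)
    return p@c["T"][:3,:3].T+c["T"][:3,3]
E
python3 - <<'E'
from h import *
c=dict(np.load("top0.npz")); P=cloud(c); im=c["image"]
def roi(u0,u1,v0,v1,z0,z1):
    m=np.zeros((480,640),bool); m[v0:v1,u0:u1]=1
    return m&(P[...,2]>z0)&(P[...,2]<z1)
def rep(n,m):
    q=P[m]; rc=cv2.minAreaRect((q[:,:2]*1000).astype(np.float32))
    print(n,m.sum(),"med",np.median(q,0).round(4),"rect",np.round(rc[0],1),np.round(rc[1],1),round(rc[2],1),"min",q.min(0).round(3),"max",q.max(0).round(3))
print("table z",np.median(P[roi(390,410,240,290,-.1,.1)],0))
rep("bar",roi(310,430,205,230,.072,.095))
rep("barR",roi(385,430,205,230,.065,.095))
b=roi(310,430,205,230,.072,.095); q=P[b]; l=cv2.fitLine(q[:,:2].astype(np.float32),cv2.DIST_HUBER,0,.001,.001).ravel(); print("barline",l)
rep("box",roi(320,378,222,300,.08,.1))
rep("stop",roi(310,390,140,165,.045,.065))
rep("rails",roi(314,384,150,306,.026,.036))
for n,a in dict(railL=(314,330),railR=(368,385)).items():
    q=P[roi(*a,160,303,.026,.036)]; print(n,cv2.fitLine(q[:,:2].astype(np.float32),cv2.DIST_HUBER,0,.001,.001).ravel())
rep("flask",roi(400,430,155,185,.01,.08)); rep("beaker",roi(250,290,155,192,.01,.09)); rep("petri",roi(278,315,255,290,.008,.03))
rep("weight",roi(262,310,195,225,.085,.2))
rep("post",roi(370,400,205,235,.01,.065))
E
```

```text
table z [ 5.32390485e-01 -1.01397515e-02  3.39490643e-04]
bar 883 med [0.6263 0.0573 0.0846] rect [627.3  65.6] [232.5  28.9] 88.8 min [ 0.612 -0.051  0.072] max [0.641 0.182 0.092]
barR 326 med [ 0.6261 -0.0052  0.0844] rect [625.8 -10.7] [79.8 28.9] 88.8 min [ 0.612 -0.051  0.065] max [0.641 0.029 0.092]
barline [0.00122805 0.9999992  0.62644905 0.06350298]
box 2144 med [0.5414 0.1016 0.0868] rect [541.6 101.8] [109.7  79.2] 0.9 min [0.486 0.062 0.08 ] max [0.596 0.142 0.093]
stop 360 med [0.7717 0.1016 0.0522] rect [771.4 100.7] [115.2  17.6] 89.9 min [0.763 0.043 0.045] max [0.78  0.158 0.059]
rails 1114 med [0.6064 0.0891 0.0318] rect [609.5  98.1] [126.4 318.2] 89.1 min [0.449 0.037 0.026] max [0.769 0.164 0.036]
railL [ 0.99997216 -0.00746419  0.5985012   0.15549043]
railR [0.99998295 0.00583736 0.60301584 0.0467016 ]
flask 291 med [ 0.7369 -0.0386  0.0277] rect [740.8 -41.4] [40.1 37.5] 68.5 min [ 0.722 -0.06   0.01 ] max [ 0.763 -0.021  0.067]
beaker 592 med [0.7261 0.2695 0.0313] rect [723.1 268.5] [50.7 51.1] 48.0 min [0.698 0.243 0.011] max [0.75  0.294 0.074]
petri 618 med [0.5121 0.2122 0.0151] rect [511.4 211.5] [58.2 58.5] 1.5 min [0.482 0.182 0.009] max [0.541 0.241 0.022]
weight 636 med [0.6258 0.2215 0.1188] rect [627.6 220.9] [46.1 74.9] 1.4 min [0.605 0.183 0.085] max [0.651 0.258 0.149]
post 182 med [0.6158 0.045  0.0301] rect [627.9  28.4] [66.1 52.1] 0.4 min [0.595 0.002 0.01 ] max [0.661 0.055 0.062]
```

Dock origin is about (0.6265, 0.1015) with yaw ≈ 0, and the bar end is at y ≈ -0.051. The box centre is at dock x ≈ -0.085. My plan is to take the bar's free end lightly between the pads, closing along world x so the bar can pivot, carry it along its arc, and let go past the balance point.

```bash
python3 -m pendant '[{"dp":[0.5,-0.4,0],"rotation":[0,0,-0.107],"jaw":1},{"dp":[1,-0.75,0],"rotation":[0,0,-0.214],"jaw":1},{"dp":[1,-0.75,0],"rotation":[0,0,-0.214],"jaw":1},{"dp":[1,-0.75,0],"rotation":[0,0,-0.214],"jaw":1},{"dp":[1,-0.75,0],"rotation":[0,0,-0.214],"jaw":1},{"dp":[1,-0.75,0],"rotation":[0,0,-0.214],"jaw":1},{"dp":[1,-0.75,0],"rotation":[0,0,-0.214],"jaw":1},{"dp":[1,-0.75,0],"rotation":[0,0,-0.214],"jaw":1}]' 3
```

```text
time: 1.1
ee_pos: [0.2613, -0.4655, 0.2223]
eef_rot: [0.707, 0.707, 0.0, -0.0]
ft_force: [0.9, 1.1, 0.1]
width: 0.0871
grip_force: 0.0
```

```bash
M='x'; python3 -m pendant '[{"dp":[0.5,0.4,0],"rotation":[0,0,0],"jaw":1},{"dp":[0.97,0.81,0],"rotation":[0,0,0],"jaw":1},{"dp":[0.97,0.81,0],"rotation":[0,0,0],"jaw":1},{"dp":[0.97,0.81,0],"rotation":[0,0,0],"jaw":1},{"dp":[0.97,0.81,0],"rotation":[0,0,0],"jaw":1}]'
python3 -m pendant '[{"dp":[0.5,0.4,0],"rotation":[0,0,0],"jaw":1},{"dp":[0.97,0.81,0],"rotation":[0,0,0],"jaw":1},{"dp":[0.97,0.81,0],"rotation":[0,0,0],"jaw":1},{"dp":[0.97,0.81,0],"rotation":[0,0,0],"jaw":1},{"dp":[0.97,0.81,0],"rotation":[0,0,0],"jaw":1}]'
python3 -m pendant '[{"dp":[0.5,0.4,0],"rotation":[0,0,0],"jaw":1},{"dp":[0.97,0.81,0],"rotation":[0,0,0],"jaw":1},{"dp":[0.97,0.81,0],"rotation":[0,0,0],"jaw":1},{"dp":[0.97,0.81,0],"rotation":[0,0,0],"jaw":1},{"dp":[0.97,0.81,0],"rotation":[0,0,0],"jaw":1}]'
```

```text
time: 1.72
ee_pos: [0.3826, -0.3203, 0.2225]
eef_rot: [0.708, 0.707, -0.0, -0.0]
ft_force: [-0.1, -0.2, 0.4]
width: 0.0871
grip_force: 0.0
time: 2.35
ee_pos: [0.5036, -0.1762, 0.2221]
eef_rot: [0.708, 0.706, -0.0, -0.0]
ft_force: [-1.2, -1.1, -0.5]
width: 0.0872
grip_force: 0.0
time: 2.98
ee_pos: [0.6253, -0.0316, 0.222]
eef_rot: [0.708, 0.706, -0.001, 0.0]
ft_force: [-0.1, 0.1, 0.6]
width: 0.0868
grip_force: 0.0
```

```bash
python3 -m pendant '[{"dp":[0,0.008,0.3],"rotation":[0,0,0],"jaw":1},{"dp":[0,0.008,0.6],"rotation":[0,0,0],"jaw":1},{"dp":[0,0.008,0.9],"rotation":[0,0,0],"jaw":1},{"dp":[0,0.008,1],"rotation":[0,0,0],"jaw":1},{"dp":[0,0.008,1],"rotation":[0,0,0],"jaw":1}]'
python3 - <<'E'
from bench import camera
import cv2
c=camera("side");cv2.imwrite("pics/s1.png",c["image"][120:420,150:550,::-1].repeat(2,0).repeat(2,1))
E
```

```text
time: 3.6
ee_pos: [0.6265, -0.0308, 0.0728]
eef_rot: [0.708, 0.707, -0.0, 0.0]
ft_force: [0.3, -0.2, 0.3]
width: 0.087
grip_force: 0.0
```

View pics/s1.png

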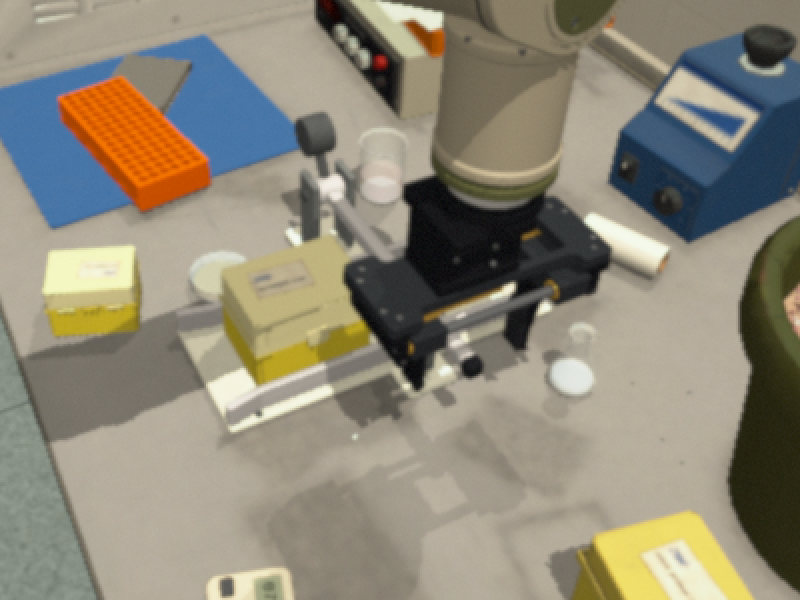

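The fingers at about (415,365) and (520,325) in the crop straddle the bar's cap at (470,367). The flask at (573,375) is clear. Next I go 13 mm lower and close gently.

```bash
python3 -m pendant '[{"dp":[0,0,0.09],"rotation":[0,0,0],"jaw":1},{"dp":[0,0,0.09],"rotation":[0,0,0],"jaw":0.6},{"dp":[0,0,0.09],"rotation":[0,0,0],"jaw":0.3},{"dp":[0,0,0.09],"rotation":[0,0,0],"jaw":0.1},{"dp":[0,0,0.09],"rotation":[0,0,0],"jaw":0.1},{"dp":[0,0,0.09],"rotation":[0,0,0],"jaw":0.1},{"dp":[0,0,0.09],"rotation":[0,0,0],"jaw":0.1},{"dp":[0,0,0.09],"rotation":[0,0,0],"jaw":0.1}]' 3
```

```text
time: 4.65
ee_pos: [0.6268, -0.029, 0.059]
eef_rot: [0.707, 0.707, -0.0, 0.0]
ft_force: [0.9, -0.0, 0.4]
width: 0.0248
grip_force: 0.0
```

```bash
python3 -m pendant '[{"dp":[0,0,0],"rotation":[0,0,0],"jaw":0.1},{"dp":[0,0,0],"rotation":[0,0,0],"jaw":0.1},{"dp":[0,0,0],"rotation":[0,0,0],"jaw":0.1},{"dp":[0,0,0],"rotation":[0,0,0],"jaw":0.1}]' 3
```

```text
time: 5.15
ee_pos: [0.6257, -0.029, 0.0588]
eef_rot: [0.707, 0.707, -0.001, -0.001]
ft_force: [-5.7, 0.4, 3.0]
width: 0.0161
grip_force: 3.0
```

```bash
python3 -m pendant '[{"dp":[0.008,0,-0.16],"rotation":[0,0,0],"jaw":0.1},{"dp":[0.032,0,-0.32],"rotation":[0,0,0],"jaw":0.1},{"dp":[0.07,0,-0.474],"rotation":[0,0,0],"jaw":0.1},{"dp":[0.127,0,-0.624],"rotation":[0,0,0],"jaw":0.1},{"dp":[0.196,0,-0.769],"rotation":[0,0,0],"jaw":0.1},{"dp":[0.28,0,-0.905],"rotation":[0,0,0],"jaw":0.1},{"dp":[0.28,0,-0.905],"rotation":[0,0,0],"jaw":0.1}]' 3
```

```text
time: 6.02
ee_pos: [0.6265, 0.0138, 0.1964]
eef_rot: [0.706, 0.708, -0.0, 0.0]
ft_force: [-4.8, -2.2, 0.2]
width: 0.0175
grip_force: 3.0
```

```bash
python3 - <<'E'
from bench import camera
import cv2
c=camera("side");cv2.imwrite("pics/s2.png",c["image"][20:320,150:550,::-1].repeat(2,0).repeat(2,1))
E
```

```text
(no output)
```

View pics/s2.png

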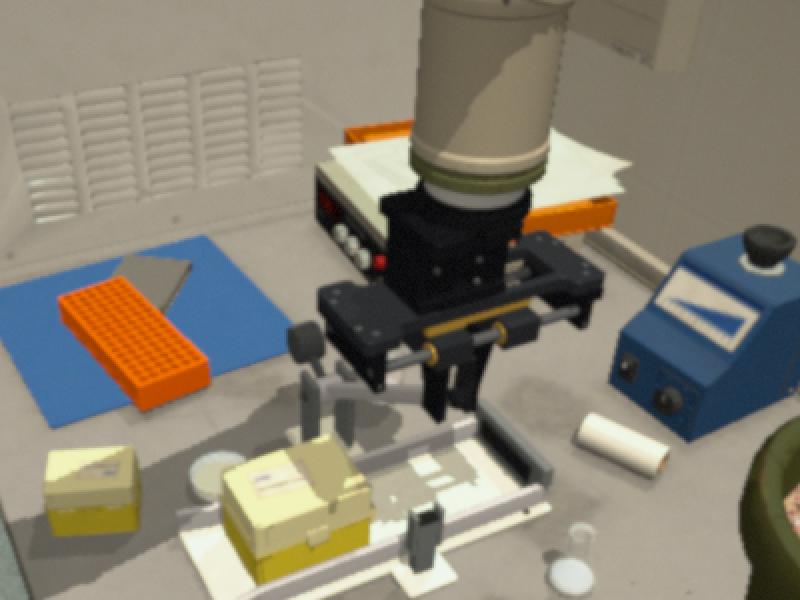

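The bar is between the fingers and raised, so I continue to about 1.2 rad and release.

```bash
python3 -m pendant '[{"dp":[0.097,0,-0.128],"rotation":[0,0,0],"jaw":0.1},{"dp":[0.206,0,-0.245],"rotation":[0,0,0],"jaw":0.1},{"dp":[0.327,0,-0.351],"rotation":[0,0,0],"jaw":0.1},{"dp":[0.457,0,-0.444],"rotation":[0,0,0],"jaw":0.1},{"dp":[0.596,0,-0.524],"rotation":[0,0,0],"jaw":0.1},{"dp":[0.742,0,-0.589],"rotation":[0,0,0],"jaw":0.1},{"dp":[0.742,0,-0.589],"rotation":[0,0,0],"jaw":0.1}]' 3
python3 -m pendant '[{"dp":[0,0,0],"rotation":[0,0,0],"jaw":1},{"dp":[0,0,0],"rotation":[0,0,0],"jaw":1},{"dp":[0,0,0],"rotation":[0,0,0],"jaw":1},{"dp":[0,0,0],"rotation":[0,0,0],"jaw":1},{"dp":[0,0,0],"rotation":[0,0,0],"jaw":1},{"dp":[0,0,0],"rotation":[0,0,0],"jaw":1},{"dp":[0,0,0],"rotation":[0,0,0],"jaw":1},{"dp":[0,0,0],"rotation":[0,0,0],"jaw":1}]'
python3 - <<'E'
from bench import camera
import cv2
c=camera("side");cv2.imwrite("pics/s3.png",c["image"][20:320,150:550,::-1].repeat(2,0).repeat(2,1))
E
```

```text
time: 6.95
ee_pos: [0.626, 0.1282, 0.2854]
eef_rot: [0.705, 0.709, 0.001, -0.0]
ft_force: [-6.0, -0.9, 1.9]
width: 0.0155
grip_force: 2.8
time: 7.95
ee_pos: [0.6268, 0.1243, 0.2831]
eef_rot: [0.707, 0.707, -0.0, 0.0]
ft_force: [0.1, -0.6, 0.2]
width: 0.0839
grip_force: 0.0
```

View pics/s3.png

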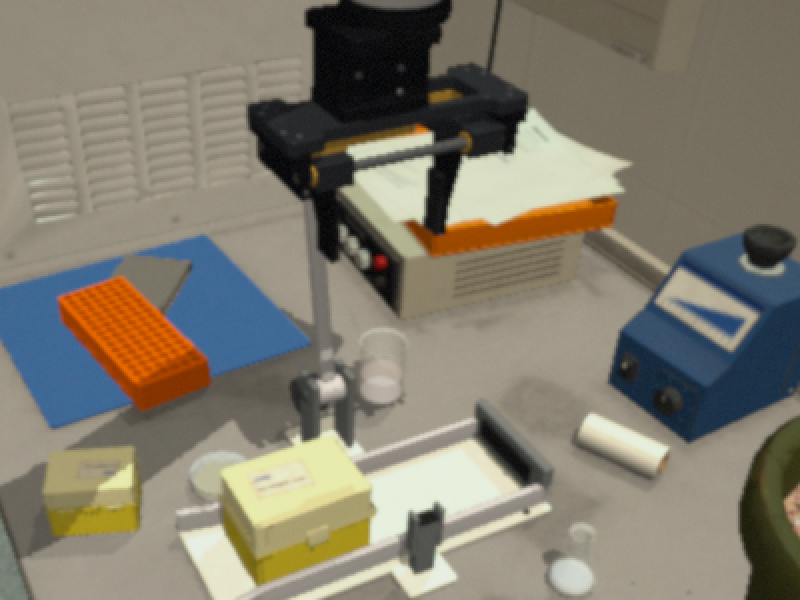

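The gate is upright and leans outwards. The flask, beaker and dish are undisturbed and the box is still before the gate. Next I withdraw, shut the fingers and go down behind the box.

```bash
python3 -m pendant '[{"dp":[-0.15,-0.3,0],"rotation":[0,0,0],"jaw":1},{"dp":[-0.15,-0.7,0],"rotation":[0,0,0],"jaw":0.5},{"dp":[-0.15,-1,0],"rotation":[0,0,0],"jaw":0},{"dp":[-0.15,-1,0],"rotation":[0,0,0],"jaw":0},{"dp":[-0.15,-1,0],"rotation":[0,0,0],"jaw":0}]' 10
python3 -m pendant '[{"dp":[0,-0.25,0],"rotation":[0,0,0],"jaw":0},{"dp":[0,-0.25,0.3],"rotation":[0,0,0],"jaw":0},{"dp":[0,-0.25,0.6],"rotation":[0,0,0],"jaw":0},{"dp":[0,-0.25,0.9],"rotation":[0,0,0],"jaw":0},{"dp":[0,-0.25,0.9],"rotation":[0,0,0],"jaw":0},{"dp":[0,-0.25,0.9],"rotation":[0,0,0],"jaw":0}]'
python3 - <<'E'
from bench import camera
import cv2
from h import *
c=camera("top");cv2.imwrite("pics/t2.png",c["image"][:,:,::-1]); P=cloud(c)
v,u=np.mgrid[:480,:640]
m=(u>240)&(u<320)&(v<240)&(v>150)&(P[...,2]>.16)&(P[...,0]<.66)&(P[...,0]>.6)
q=P[m]; print(len(q), np.median(q,0), q.max(0)); print("angle",np.median(np.arctan2(q[:,2]-.078,.2115-q[:,1])) if len(q) else 0)
E
```

```text
time: 8.62
ee_pos: [0.4773, 0.1015, 0.2835]
eef_rot: [0.707, 0.707, 0.0, 0.001]
ft_force: [0.3, 1.0, -1.1]
width: 0.055
grip_force: 0.0
time: 9.38
ee_pos: [0.4405, 0.1023, 0.1496]
eef_rot: [0.707, 0.707, 0.001, -0.0]
ft_force: [0.5, 0.3, 0.3]
width: 0.0014
grip_force: 0.0
422 [0.62430654 0.24256265 0.27918819] [0.63461237 0.26417142 0.34025051]
angle 1.7190390431738687
```

View pics/t2.png

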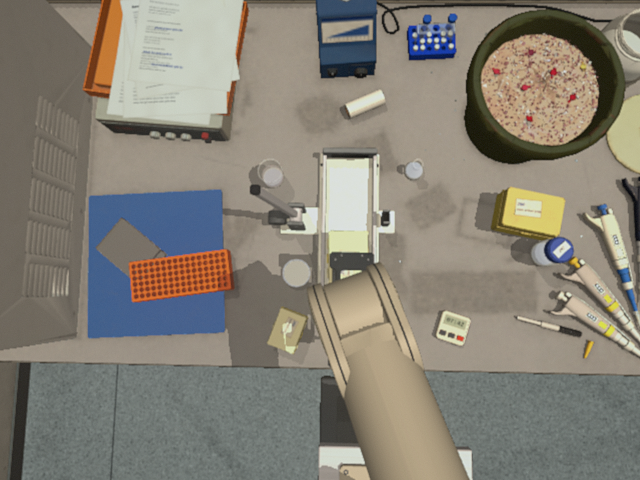

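The gate is raised at its stop, leaning left at (270,200) with an angle of about 1.72-1.75 rad. The gripper is behind the box. I descend and push.

```bash
python3 -m pendant '[{"dp":[0,0,0.3],"rotation":[0,0,0],"jaw":0},{"dp":[0,0,0.6],"rotation":[0,0,0],"jaw":0},{"dp":[0,0,0.79],"rotation":[0,0,0],"jaw":0},{"dp":[0,0,0.79],"rotation":[0,0,0],"jaw":0}]'
python3 -m pendant '[{"dp":[0,0.1,0],"rotation":[0,0,0],"jaw":0},{"dp":[0,0.15,0],"rotation":[0,0,0],"jaw":0},{"dp":[0,0.2,0],"rotation":[0,0,0],"jaw":0},{"dp":[0,0.25,0],"rotation":[0,0,0],"jaw":0},{"dp":[0,0.3,0],"rotation":[0,0,0],"jaw":0},{"dp":[0,0.35,0],"rotation":[0,0,0],"jaw":0},{"dp":[0,0.4,0],"rotation":[0,0,0],"jaw":0}]'
python3 - <<'E'
from bench import camera
import cv2
c=camera("side");cv2.imwrite("pics/s4.png",c["image"][120:420,150:550,::-1].repeat(2,0).repeat(2,1))
E
```

```text
time: 9.93
ee_pos: [0.4393, 0.1018, 0.0296]
eef_rot: [0.707, 0.707, -0.0, -0.001]
ft_force: [-1.0, 0.8, 0.5]
width: 0.0001
grip_force: 0.0
time: 10.8
ee_pos: [0.4997, 0.1018, 0.0296]
eef_rot: [0.707, 0.707, -0.0, -0.0]
ft_force: [-3.0, -0.8, 2.5]
width: 0.0005
grip_force: 1.5
```

View pics/s4.png

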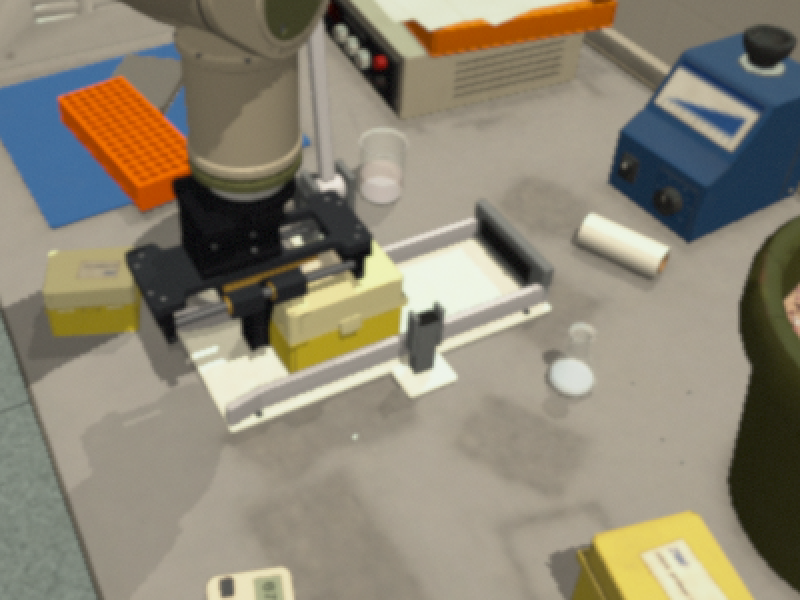

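The closed fingers bear on the middle of the box's near end, and the box is flat and sliding. I keep pushing.

```bash
python3 -m pendant '[{"dp":[0,0.07,0],"rotation":[0,0,0],"jaw":0},{"dp":[0,0.14,0],"rotation":[0,0,0],"jaw":0},{"dp":[0,0.21,0],"rotation":[0,0,0],"jaw":0},{"dp":[0,0.28,0],"rotation":[0,0,0],"jaw":0},{"dp":[0,0.35,0],"rotation":[0,0,0],"jaw":0},{"dp":[0,0.42,0],"rotation":[0,0,0],"jaw":0},{"dp":[0,0.49,0],"rotation":[0,0,0],"jaw":0},{"dp":[0,0.56,0],"rotation":[0,0,0],"jaw":0}]'
python3 -m pendant '[{"dp":[0,0.05,0],"rotation":[0,0,0],"jaw":0},{"dp":[0,0.1,0],"rotation":[0,0,0],"jaw":0},{"dp":[0,0.15,0],"rotation":[0,0,0],"jaw":0},{"dp":[0,0.2,0],"rotation":[0,0,0],"jaw":0},{"dp":[0,0.24,0],"rotation":[0,0,0],"jaw":0}]'
python3 - <<'E'
from bench import camera
import cv2
from h import *
c=camera("top"); P=cloud(c); hsv=cv2.cvtColor(c["image"],cv2.COLOR_RGB2HSV)
m=(P[...,2]>.075)&(P[...,2]<.095)&(hsv[...,1]>60)&(hsv[...,2]>120)&(abs(P[...,1]-.1)<.06)&(P[...,0]>.5)&(P[...,0]<.77)
q=P[m];print(m.sum(),q.min(0),q.max(0))
E
```

```text
time: 11.85
ee_pos: [0.584, 0.1018, 0.0296]
eef_rot: [0.707, 0.707, -0.0, 0.0]
ft_force: [-0.5, -0.1, 0.5]
width: 0.0005
grip_force: 0.5
time: 12.48
ee_pos: [0.6197, 0.1018, 0.0296]
eef_rot: [0.707, 0.707, -0.0, 0.0]
ft_force: [-2.0, -1.2, 0.8]
width: 0.0005
grip_force: 0.6
26 [0.73176857 0.11774257 0.08125998] [0.74857728 0.1403779  0.0892307 ]
```

About 14 mm remain, so I go in small steps and watch the force.

```bash
python3 -m pendant '[{"dp":[0,0.02,0],"rotation":[0,0,0],"jaw":0},{"dp":[0,0.04,0],"rotation":[0,0,0],"jaw":0},{"dp":[0,0.06,0],"rotation":[0,0,0],"jaw":0},{"dp":[0,0.07,0],"rotation":[0,0,0],"jaw":0},{"dp":[0,0.07,0],"rotation":[0,0,0],"jaw":0}]'
python3 -m pendant '[{"dp":[0,0.01,0],"rotation":[0,0,0],"jaw":0},{"dp":[0,0.02,0],"rotation":[0,0,0],"jaw":0},{"dp":[0,0.02,0],"rotation":[0,0,0],"jaw":0}]'
```

```text
time: 13.15
ee_pos: [0.63, 0.1018, 0.0297]
eef_rot: [0.707, 0.707, 0.0, 0.0]
ft_force: [-0.1, 0.4, -0.1]
width: 0.0003
grip_force: 0.1
time: 13.52
ee_pos: [0.6329, 0.1018, 0.0297]
eef_rot: [0.707, 0.707, 0.0, 0.0]
ft_force: [-0.2, 0.4, 0.5]
width: 0.0005
grip_force: 0.2
```

```bash
python3 -m pendant '[{"dp":[0,0.01,0],"rotation":[0,0,0],"jaw":0},{"dp":[0,0.01,0],"rotation":[0,0,0],"jaw":0}]'
python3 -m pendant '[{"dp":[0,0.01,0],"rotation":[0,0,0],"jaw":0},{"dp":[0,0.01,0],"rotation":[0,0,0],"jaw":0}]'
```

```text
time: 13.78
ee_pos: [0.6345, 0.1019, 0.0297]
eef_rot: [0.707, 0.707, 0.0, 0.0]
ft_force: [-0.2, 1.2, 0.1]
width: 0.0004
grip_force: 0.3
time: 14.02
ee_pos: [0.6359, 0.1018, 0.0296]
eef_rot: [0.707, 0.707, 0.0, 0.0]
ft_force: [-0.2, 0.7, 0.6]
width: 0.0005
grip_force: 0.3
```

```bash
python3 -m pendant '[{"dp":[0,0.01,0],"rotation":[0,0,0],"jaw":0},{"dp":[0,0.01,0],"rotation":[0,0,0],"jaw":0}]'
python3 -m pendant '[{"dp":[0,0.01,0],"rotation":[0,0,0],"jaw":0},{"dp":[0,0.01,0],"rotation":[0,0,0],"jaw":0}]'
python3 -m pendant '[{"dp":[0,0.01,0],"rotation":[0,0,0],"jaw":0},{"dp":[0,0.01,0],"rotation":[0,0,0],"jaw":0}]'
```

```text
time: 14.28
ee_pos: [0.6374, 0.1019, 0.0296]
eef_rot: [0.707, 0.707, 0.0, 0.0]
ft_force: [-0.4, -0.4, 0.4]
width: 0.0006
grip_force: 0.3
time: 14.52
ee_pos: [0.638, 0.1023, 0.0296]
eef_rot: [0.707, 0.708, -0.001, -0.001]
ft_force: [-5.1, -0.1, 4.0]
width: 0.0003
grip_force: 3.0
time: 14.78
ee_pos: [0.6381, 0.1024, 0.0296]
eef_rot: [0.707, 0.708, -0.002, -0.001]
ft_force: [-13.4, -0.4, 9.1]
width: 0.0004
grip_force: 7.7
```

The force rises sharply, so the box is home. I back off along the lane, rise and check.

```bash
python3 -m pendant '[{"dp":[0,-0.02,0],"rotation":[0,0,0],"jaw":0},{"dp":[0,-0.06,0],"rotation":[0,0,0],"jaw":0},{"dp":[0,-0.3,0],"rotation":[0,0,0],"jaw":0},{"dp":[0,-0.6,0],"rotation":[0,0,0],"jaw":0},{"dp":[0,-1,0],"rotation":[0,0,0],"jaw":0},{"dp":[0,-1,-0.4],"rotation":[0,0,0],"jaw":0},{"dp":[0,-1,-0.8],"rotation":[0,0,0],"jaw":0},{"dp":[0,-1,-0.8],"rotation":[0,0,0],"jaw":0}]'
python3 - <<'E'
from bench import camera
import cv2
from h import *
c=camera("top"); cv2.imwrite("pics/t3.png",c["image"][:,:,::-1]); P=cloud(c)
v,u=np.mgrid[:480,:640]
m=(P[...,2]>.078)&(P[...,2]<.098)&(abs(P[...,1]-.1)<.06)&(P[...,0]>.62)&(P[...,0]<.79)
q=P[m];print(m.sum(),cv2.minAreaRect((q[:,:2]*1000).astype(np.float32)),q[:,2].mean())
m=(u>240)&(u<320)&(v<240)&(v>150)&(P[...,2]>.16)&(P[...,0]<.66)&(P[...,0]>.6)
q=P[m]; print("gate",np.median(np.arctan2(q[:,2]-.078,.2115-q[:,1])))
E
```

```text
time: 15.78
ee_pos: [0.4927, 0.1023, 0.1541]
eef_rot: [0.707, 0.707, 0.003, 0.003]
ft_force: [0.5, 0.6, -1.3]
width: 0.0008
grip_force: 0.0
2021 ((711.8275756835938, 102.50933837890625), (79.45611572265625, 111.68632507324219), 89.13334655761719) 0.08677027171520989
gate 1.7198100790783017
```

View pics/t3.png

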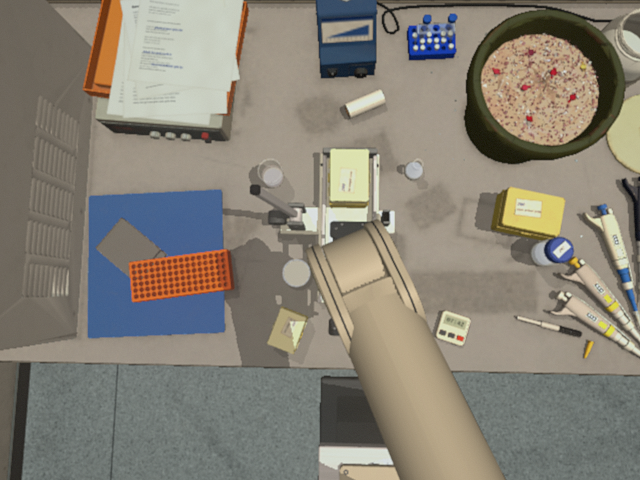

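The box is at the end stop (centre at dock x ≈ 0.083-0.085, straight) and the gate is still raised. The bystanders have not moved and the robot is clear of everything. I hand the job in.

```bash
python3 -c "
from bench import r
print(r.close_job())"
```

```text
the job is handed in; nothing more can be done
None
```

I handed the job in with the gate arm raised at its stop by itself, the box flat and home against the end stop, and the flask, beaker and dish undisturbed; I lifted the gate by gripping its free end lightly rather than pushing from below, and no verdict came back.

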